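# Open the roll keeper's turning lid and lift the round roll out with tongs

## Task

Get the round bread roll out of the roll keeper with the tongs: pull the spring knob on the clear turning lid up, swing the lid a quarter turn so that its opening stands over the round roll, and let the knob's pin drop fully home in its hole so the lid is locked again. Then draw the tongs out of their stand, reach down through the opening, close them on the round roll, lift it about 10 cm clear above the lid and finish the program holding it still there in the tongs. Never touch the food with the gripper itself, leave the finger roll and the muffin in their wells, and do not shift or knock over the things standing around.

Things in the scene. Friction and masses are not known exactly. Their poses are not given: they have to be found in the camera images.
- keeper: Roll keeper, fixed: round bamboo box 200 mm across, inner floor 10 mm up, steel index ring on its rim (top at z 52 mm). Origin under its centre. Four wells (radii 14 to 88 mm, dividers on the diagonals to z 46 mm) centred 58 mm from the axis on its +x (empty), -x (muffin), +y and -y axes (round roll and finger roll, either way). One pin slot on each of these axes, 99 mm out.
- lid (a joint): Lid angle about the keeper's vertical axis, rad, anticlockwise from above: 0 at the start (opening over the keeper's empty +x well), +1.571 opening over its +y well, -1.571 over its -y well. Clear disc with steel edge, 226 mm across, top at z 58 mm (centre cap 67 mm). The pin blocks it when down; with the pin up it turns with about 0.1 N m.
- opening (a point): Middle of the lid's only opening, at the lid's top, 58 mm from the axis. The opening is a sector from 24 to 89 mm radius, 41 degrees either side: here about 100 mm wide across the radius, 65 mm along it. Axes turn with the lid: x points from the keeper's axis outward through the knob, z up.
- plunger (a joint): Lift of the spring plunger, m: 0 = pin fully home, 0.016 = stop. The pin is out of its slot from about 0.008: lift 10 to 14 mm to swing the lid. The spring pulls down with 4 N at home, 6 N at the stop, and drops the pin when the knob is let go over a slot (lid within about 0.03 rad of it).
- knob (a point): Middle of the plunger's knob: upright black ribbed cylinder, 20 mm diameter, 18 mm high (z 66 to 84 mm when home, this point at 75 mm), on a 17 mm wide boss on the lid's outer band, 99 mm from the keeper's axis, just outside the opening. Free all round down to the lid's top at z 58 mm. It rises with the plunger and travels with the lid.
- tong_stand: The tongs' stand, fixed: upright steel sleeve open at the top, inside 28 mm (its x) by 84 mm (its y), rim at z 72 mm, inner floor at 6 mm, on a 52 x 100 mm foot plate. Origin under its centre.
- tongs: Sprung steel tongs, 148 mm long, 95 g, loose, tips down in the stand. Origin midway between the tips' lower ends, z up along them to the bow, y the line along which they close. Two flat arms (18 mm wide, 3 mm thick) hinged 140 mm up; outer faces, from 12 mm under the hinges down, 46 mm apart when parallel; when open 51 mm at the grip, 74 mm at the tips: paddles 23 mm wide, 31 mm high.
- tongs_left (a joint): Angle of each tong arm outward from parallel, rad (both move alike): 0.10 = open, the start; 0 = parallel, tips 36 mm apart inside, which is also where they close on the round roll; -0.04 = shut on nothing. At the grip point it takes about 8 N to start closing them and 11 N at parallel; about a quarter of what is gripped beyond that reaches the tips.
- tongs_grip (a point): Where to grip the tongs: midway between the arms, 26 mm below the hinges, 114 mm above the tips; the bow's top is 34 mm above it, so do not grip much lower. Grip the arms' outer faces from above, along the tongs' y. 49 to 51 mm between the fingers holds them while still open for the roll (tips 50 to 59 mm apart inside).
- tongs_tip (a point): Point midway between the tong tips, 12 mm above their lower ends. Best brought to the round roll's axis, 12 to 18 mm above its underside, so that the tips stay off the well's floor.
- bun: The round bread roll: a little dome with upright sides up to 21 mm, 38 mm across, 36 mm high, a cross on top, 25 to 50 g. Origin at the centre of its underside, z up. It stands in a well of the keeper (underside at z 10 mm), within 7 mm of the well's centre.
- finger_roll: The finger roll: oblong, 59 mm long, 29 mm wide and high, lying in the well across from the round roll's. Origin under its centre, x along it. It stays there.
- muffin: A muffin in a fluted paper cup, 45 mm across, 36 mm high, in the keeper's -x well. Origin under its centre. It stays there.
- glass_a: Bystander: clear drinking glass on the water dispenser's drip tray, 81 mm across, 93 mm high; origin under its centre.
- mug_purple: Bystander: mug with handle, 84 x 92 mm, 82 mm high; origin under its centre.
- jar_c: Bystander: small preserve jar with a lid, 68 mm across, 84 mm high; origin under its centre.
- spice_b: Bystander: small spice jar, 47 mm across, 98 mm high; origin under its centre.
- lemon: Bystander: a lemon, 71 x 53 mm, 51 mm high; origin under its centre.
- spoon: Bystander: a metal spoon lying flat, 188 x 38 mm, 15 mm high; origin under its centre.

How it is judged:
By the outcome, as a careful person would: the job done as asked, in the order asked, and still so for the second after the job is handed in, while the arm keeps its last pose, push and grip.
It also fails if it takes over 53 s, if anything falls off the work surface, if the arm or the gripper's body presses on something with over 40 N, if the wrist force passes 120 N, or if a joint passes its speed limit or range.

## Robot

A 7-joint arm with a two-finger parallel gripper is mounted at the origin on a cart in front of the work surface, level with it; the furniture and walls round the work are solid. World frame = base frame: x ahead of the robot, y to its left, z up, the work surface at z = 0. Lengths are in m, angles in degrees, forces in N, time in s.
With the tool pointing down it reaches from about 0.425 to 0.975 m from the base axis. Payload 16.7 kg.
Tool frame: the origin (TCP) lies midway between the tips of the shut fingers; the grasp point (between the pads) lies 19 mm behind it; z points along the fingers, y is the direction in which the jaws open and shut (so a half turn about z gives the same grasp; the last joint's range is limited). The gripper opens to 85 mm and grips with 20 to 120 N. Pads are 22 mm wide; open, the fingers measure 114 mm over their backs; the gripper's body (76 mm by 85 mm) begins 54 mm behind the grasp point. The pads swing forward as they close: fully open they stand 13 mm farther back than shut.
Start: joints at [-81.159, 24.414, 4.234, 92.017, -1.954, 63.644, -3.845], TCP at [0.202, 0.644, 0.231] pointing down, gripper open.
Joint ranges: [-163.25, 163.25], [-28.42, 122.38], [-70.27, 78.77], [12.13, 141.07], [-58.53, 238.53], [9.26, 117.41], [-156.51, 156.51]. Speed limits (degrees/s): [108.29, 108.29, 136.94, 136.94, 172.46, 172.46, 172.46].

## Interface

Orientations are given as [roll, pitch, yaw] about the fixed x, y, z axes, in that order (R = Rz(yaw) Ry(pitch) Rx(roll)).
In Python, from bench import robot, imaging, ticket, finder gives the robot as it stands.
- The arm moves only by the tool arm_command, never from a script. Its argument "commands" is a list of rows, each a list of 7 numbers: the shift along the world's x, y, z as a fraction of full scale, then the turn, a rotation vector about the world's x, y, z as a fraction of full scale, then the opening, from -1 (shut) to 1 (fully open). A call has 1 to 20 rows; each row shifts and turns the pose as measured when the row begins; what a row does not reach is not made up. Full scale, the value 1, is 0.05 m for a shift and 4 degrees for a turn. A row lasts 1/8 s, in which the tool goes at most 62.5 mm and 10.7 degrees, less where a joint would pass 70% of its speed; a pose out of reach is approached as far as the arm can. A call with a number of a shift or a turn outside -1 to 1 is refused whole. A call with a gripper value outside its range is refused whole. The fingers move at their own pace and stop on an object; "grip_force" is the grip in N (left out, the last holds). Time passes only in rows, so rows that do not move let the fingers close. It gives the time, the measured TCP pose, the force and the opening at its end, in the units of the state.
- robot.get_state(): the state, without advancing time (a new reading comes with each control period).
- imaging.camera(name): name is "side" or "top" or "wrist"; returns a dict with "pixels" (400x640x3 uint8, blue, green, red), "depth" (400x640 float32, m along the optical axis (not along the pixel's ray), 0 where there is no reading), "K" (3x3 intrinsics, pixels), "eye" and "attitude" of the camera in the world; the wrist camera has in their place "hand_eye" (4x4, takes a point from camera to tool coordinates, whose origin is the TCP and whose axes are the flange's). Camera axes: x right, y down, z forward; pixel columns grow to the right and rows downward; lengths in m; the calibration is good to about 2 mm. A picture is of the moment at which its call begins: read the wrist's pose just before it.
- ticket.hand_in(): hands the job in, once; it reports no verdict.
Trained networks look in the newest picture that a camera, given by its name, has taken for a name from the list of things; names that differ only in an ending like _2 or _b are one class to them, and where a whole thing is asked for, a point or a joint stands for the part that bears it (a point fixed in the world has none). Each returns a list of dicts, best first, with "p" (0 to 1); they miss things now and then, are a little off and sometimes report something else, mostly with a low value. They report only what shows in the picture. A call takes as long as a camera call.
- finder.outline_of(name, camera): "pixels" (400x640 bool, what is visible of it) and "location" ([column, row] in pixels, amid what is visible of it).
The state is a dict: "time": time; "joint_positions": joint angles; "qvel": joint speeds; "effort": joint torques, N m; "tcp_pos": TCP position; "ee_rot": TCP orientation; "contact_force": force on the tool from outside, world axes, zero at the start; "moment": the same for the moment, N m; "width": opening from 0.0 (shut) to 1.0 (fully open).
Only numpy, scipy, OpenCV 4.12 (cv2) and the standard library are available. Lean on these libraries where they do the work, as an engineer would, in place of code of your own. Each camera call takes 0.05 s, during which the arm holds its last target. There are 200 camera calls.

## Working session

There is one attempt and no reset: what is moved stays moved. The work goes in short steps, Python scripts to look and compute and a tool call to move; the robot and the scene stay as the last step left them, time stands still between calls to the robot, and variables do not carry over. Pictures are saved under pics/ and viewed, about 8 in all and at most 12, crops included, and the job is handed in when it is done.

Besides the shell and the picture viewer there is one more tool, called after "Call:" by a JSON object that holds its "fn" and its "kwargs", one argument or row to a line. arm_command: Moves the arm, as the interface text tells. Its arguments: {"type":"object","properties":{"commands":{"type":"array","items":{"type":"array","items":{"type":"number"}}},"grip_force":{"type":"number"}},"required":["commands"]}

```bash
mkdir -p pics; ls
cat > h.py <<'E'
import numpy as np, cv2
from scipy.spatial.transform import Rotation as R
from bench import robot, imaging, ticket, finder
def cam(n):
    s=robot.get_state(); c=imaging.camera(n)
    if n=="wrist":
        T=np.eye(4); T[:3,:3]=R.from_euler('xyz',s['ee_rot'],degrees=True).as_matrix(); T[:3,3]=s['tcp_pos']
        c['T']=T@np.array(c['hand_eye'])
    return c
def cloud(c):
    d=c['depth'];K=c['K'];v,u=np.mgrid[:400,:640]
    P=np.stack([(u-K[0][2])/K[0][0]*d,(v-K[1][2])/K[1][1]*d,d],-1)
    return P@c['T'][:3,:3].T+c['T'][:3,3]
E
python3 - <<'E'
from h import *
s=robot.get_state(); print(s)
for n in("top","side"):
    c=cam(n); print(n,c['eye'],c['attitude'],c['K']); cv2.imwrite(f'pics/{n}1.png',c['pixels'])
    for o in "keeper knob opening tong_stand tongs bun finger_roll muffin".split():
        for r in finder.outline_of(o,n)[:2]: print(o,round(r['p'],2),r['location'],r['pixels'].sum())
c=cam("wrist");print(c['hand_eye'])
E
```

```text
pics
{'time': 0.0, 'joint_positions': array([-81.15736311,  24.4492841 ,   4.23246228,  92.05175249,
        -1.95372545,  63.64404313,  -3.84521044]), 'qvel': array([-0.06203358, -0.03669883,  0.06345349, -0.01091559, -0.03535545,
        0.00434977, -0.06680939]), 'effort': array([ 1.04918727e-03, -9.49822855e+01,  3.76140386e+00, -4.63519406e+01,
        1.92997354e-02,  9.85314284e-03,  2.93901599e-05]), 'tcp_pos': array([0.20186477, 0.64368332, 0.23061922]), 'ee_rot': array([-1.79927346e+02,  5.85864493e-03,  1.62588180e+02]), 'contact_force': array([ 1.59563682,  0.77867007, -0.05818328]), 'moment': array([ 0.02983984, -0.01609313, -0.00562383]), 'width': 0.9974547047332148}
top [0.36351956 0.06443365 0.9919281 ] [-1.67249714e+02  1.23619650e-01 -8.08844521e+01] [[397.76721737   0.         323.79470771]
 [  0.         397.76721737 198.89451113]
 [  0.           0.           1.        ]]
keeper 0.55 [315.6, 213.2] 6849
knob 0.38 [317.4, 253.4] 55
opening 0.73 [316.8, 212.6] 6910
opening 0.58 [316.7, 207.6] 5999
tong_stand 0.95 [241.7, 242.6] 571
tongs 0.65 [229.4, 225.5] 337
bun 0.51 [229.0, 230.9] 307
finger_roll 0.66 [195.8, 219.9] 790
finger_roll 0.57 [391.4, 232.4] 461
muffin 0.62 [318.1, 250.0] 77
side [ 0.10345541 -0.69963598  0.45259578] [-110.66536164    0.98646037  -30.33462362] [[398.65876266   0.         317.88112545]
 [  0.         398.65876266 194.84173796]
 [  0.           0.           1.        ]]
keeper 0.92 [304.1, 222.4] 3799
opening 0.93 [307.4, 213.9] 2520
tong_stand 0.66 [253.8, 202.0] 332
tongs 0.81 [249.9, 180.8] 342
bun 0.43 [250.4, 181.7] 295
finger_roll 0.18 [276.9, 216.2] 65
[[ 3.47737778e-04 -9.50490981e-01 -3.10751950e-01  8.03872002e-02]
 [ 9.99999853e-01  2.01079286e-04  5.03982933e-04  7.34328493e-04]
 [-4.16545452e-04 -3.10752080e-01  9.50490911e-01 -1.43154925e-01]
 [ 0.00000000e+00  0.00000000e+00  0.00000000e+00  1.00000000e+00]]
```

Run:
```python
import cv2
a=cv2.imread('pics/top1.png');cv2.imwrite('pics/top1c.png',cv2.resize(a[110:310,160:430],None,fx=2.96,fy=2.96,interpolation=2))
```

```text
(no output)
```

View pics/top1.png

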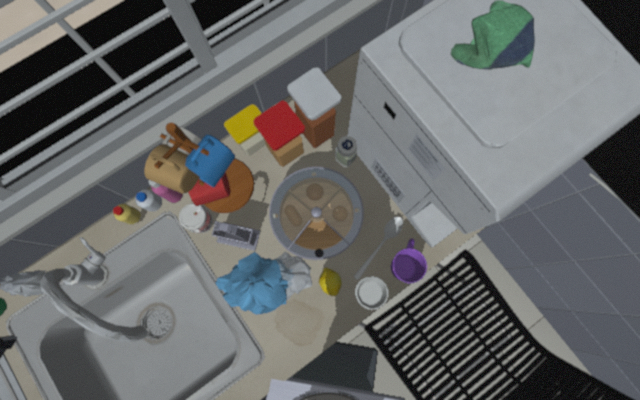

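View pics/top1c.png

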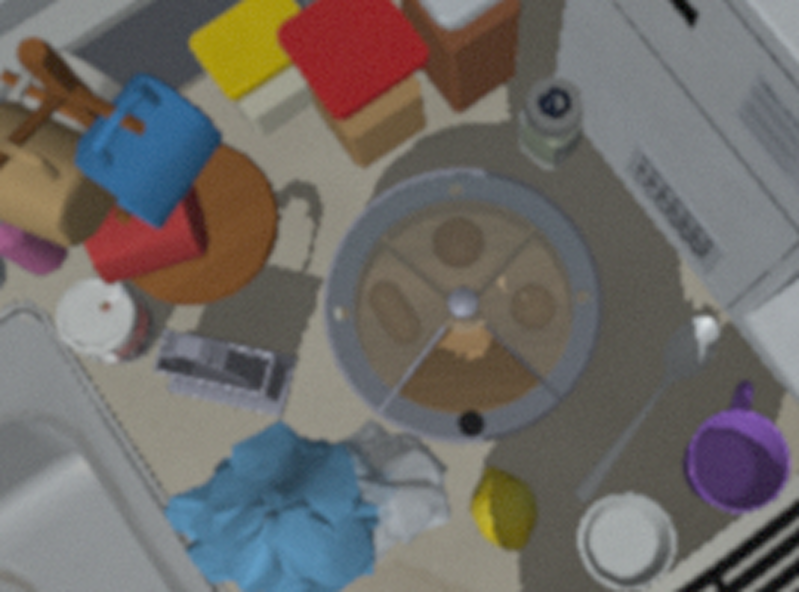

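```bash
cat >> h.py <<'E'
_cam=cam
def cam(n):
    c=_cam(n)
    if 'T' not in c:
        T=np.eye(4);T[:3,:3]=R.from_euler('xyz',c['attitude'],degrees=True).as_matrix();T[:3,3]=c['eye'];c['T']=T
    return c
def ray(c,u,v,z):
    K=c['K'];d=c['T'][:3,:3]@[(u-K[0][2])/K[0][0],(v-K[1][2])/K[1][1],1];e=c['T'][:3,3]
    return (e+d*(z-e[2])/d[2])[:2]
def proj(c,P):
    p=np.linalg.inv(c['T'])@np.append(P,1);p=c['K']@p[:3];return p[:2]/p[2]
E
python3 - <<'E'
from h import *
c=cam("top");f=lambda x,y:(x/2.96+160,y/2.96+110)
for n,x,y,z in [("axis",462,303,.067),("knob",471,423,.08),("standTL",165,335,.072),("standTR",297,365,.072),("standBR",282,410,.072),("bun",533,305,.046),("lemon",503,508,.04),("spice",553,103,.098),("slotr",582,297,.052),("slott",456,188,.052),("slotl",341,312,.052),("jar",98,318,.084),("mug",738,450,.08),("glass",626,540,.09),("cloth",270,500,.05)]:
    print(n,ray(c,*f(x,y),z).round(3))
P=cloud(c);ok=c['depth']>0
# height map, 2cm cells
m=ok&(P[...,2]>-.05)
print("max height map rows x, cols y")
ys=np.arange(.36,-.44,-.04);print('      ',*['%5.2f'%y for y in ys])
for x in np.arange(.16,.84,.04):
    r=[]
    for y in ys:
        q=m&(abs(P[...,0]-x)<.02)&(abs(P[...,1]-y)<.02);r.append('%5.2f'%(P[q][:,2].max() if q.sum()>3 else -1))
    print('%.2f  '%x,*r)
for n in ("lemon","tongs","tong_stand","knob","keeper"):
    for r in finder.outline_of(n,"top")[:1]:
        q=P[r['pixels']&ok];print(n,r['p'],np.median(q,0).round(3),q.min(0).round(3),q.max(0).round(3))
E
```

```text
axis [0.535 0.112]
knob [0.441 0.09 ]
standTL [0.471 0.34 ]
standTR [0.464 0.232]
standBR [0.428 0.237]
bun [0.546 0.056]
lemon [0.382 0.055]
spice [0.702 0.065]
slotr [0.558 0.018]
slott [0.633 0.134]
slotl [0.515 0.209]
jar [0.475 0.391]
mug [ 0.453 -0.116]
glass [ 0.372 -0.039]
cloth [0.359 0.237]
max height map rows x, cols y
        0.36  0.32  0.28  0.24  0.20  0.16  0.12  0.08  0.04  0.00 -0.04 -0.08 -0.12 -0.16 -0.20 -0.24 -0.28 -0.32 -0.36 -0.40
0.16   -1.00 -1.00  0.01  0.01  0.01  0.01  0.01  0.01  0.00  0.01  0.00  0.00  0.00  0.00 -1.00 -1.00 -1.00 -1.00 -1.00 -1.00
0.20   -1.00 -1.00 -1.00  0.01  0.01  0.01  0.01  0.01  0.00 -1.00 -1.00 -1.00 -1.00 -1.00 -1.00 -1.00 -1.00 -1.00 -1.00 -1.00
0.24   -1.00 -1.00  0.01  0.01  0.01  0.01  0.01  0.01  0.01  0.00 -1.00 -1.00 -1.00 -1.00 -1.00 -1.00 -1.00 -1.00 -1.00 -1.00
0.28   -1.00  0.02  0.07  0.10  0.08  0.03  0.01  0.01  0.00  0.01  0.00 -1.00 -1.00 -1.00 -1.00 -1.00 -1.00 -1.00 -1.00 -1.00
0.32    0.01  0.07  0.10  0.12  0.11  0.10  0.04  0.01  0.01  0.01  0.07  0.00 -1.00 -1.00 -1.00 -1.00 -1.00 -1.00 -1.00 -1.00
0.36  
[... 1191 characters left out ...]
  0.43  0.44  0.44  0.48  0.48  0.46  0.46  0.44  0.44  0.43  0.43  0.41
0.76    0.21  0.18  0.13  0.17  0.22  0.22  0.22  0.43  0.43  0.44  0.44  0.48  0.48  0.47  0.47  0.44  0.44  0.44  0.43 -1.00
0.80    0.42  0.21  0.18  0.00  0.22  0.22  0.22  0.01  0.43  0.44  0.44  0.47  0.47  0.47  0.47  0.44  0.44  0.48  0.47 -1.00
lemon 0.92 [0.382 0.055 0.044] [ 0.352  0.027 -0.001] [0.414 0.083 0.055]
tongs 0.72 [0.547 0.119 0.059] [ 0.426  0.002 -0.   ] [0.66  0.227 0.09 ]
tong_stand 0.7 [0.444 0.282 0.009] [ 0.429  0.248 -0.003] [0.482 0.348 0.143]
knob 0.72 [0.535 0.114 0.059] [ 0.426 -0.003 -0.003] [0.651 0.234 0.09 ]
keeper 0.82 [0.536 0.115 0.059] [ 0.426 -0.005 -0.004] [0.667 0.239 0.09 ]
```

Run:
```python
from h import *
for n in("top","side"):
    c=cam(n);P=cloud(c);m=c['depth']>0
    ys=np.arange(.8,.2,-.05);print(n,*['%5.2f'%y for y in ys])
    for x in np.arange(.0,.65,.05):
        r=[]
        for y in ys:
            q=m&(abs(P[...,0]-x)<.025)&(abs(P[...,1]-y)<.025);r.append('%5.2f'%(P[q][:,2].max() if q.sum()>3 else -1))
        print('%.2f'%x,*r)
```

```text
top  0.80  0.75  0.70  0.65  0.60  0.55  0.50  0.45  0.40  0.35  0.30  0.25  0.20
0.00 -1.00  0.03  0.03  0.01 -0.00 -0.13 -0.15 -0.15 -0.14 -1.00 -1.00 -1.00 -1.00
0.05 -1.00  0.03  0.03  0.01  0.01 -0.15 -0.15 -0.15 -0.08  0.01  0.01 -1.00 -1.00
0.10  0.02  0.03  0.01  0.01 -0.15 -0.15 -0.15 -0.15 -0.15  0.01  0.01  0.01  0.01
0.15  0.01  0.01  0.01 -0.15  0.30 -0.15 -0.15 -0.15 -0.15 -0.15  0.01  0.01  0.01
0.20  0.02  0.01  0.01  0.01  0.30  0.31  0.23  0.24  0.16 -0.15 -0.15  0.01  0.01
0.25  0.08  0.10  0.08  0.01  0.01  0.26  0.26  0.24 -0.15 -0.15  0.01  0.01  0.01
0.30  0.12  0.13  0.08  0.12  0.24  0.25 -0.14 -0.15 -0.15  0.01  0.09  0.11  0.11
0.35 -1.00  0.17  0.17  0.11  0.13  0.01  0.01 -0.12  0.01  0.01  0.10  0.12  0.14
0.40 -1.00  0.21  0.21  0.17  0.15  0.01  0.01  0.01  0.01  0.01  0.08  0.10  0.11
0.45 -1.00  0.23  0.25  0.21  0.17  0.08  0.01  0.01  0.09  0.09  0.16  0.14  0.06
0.50 -1.00  0.25  0.25  0.25  0.21  0.17  0.13  0.11  0.36  0.36  0.33  0.01  0.06
0.55 -1.00 -1.00  0.25  0.36  0.25  0.21  0.17  0.14  0.36  0.38  0.36  0.31  0.06
0.60 -1.00 -1.00 -1.00
[... 522 characters left out ...]
  0.23  0.18 -1.00 -1.00  0.01  0.01
0.25  0.00  0.10  0.35  0.58  0.58  0.57  0.25  0.24 -1.00 -1.00  0.01  0.01  0.01
0.30  0.21  0.10  0.09  0.11  0.23  0.25 -1.00 -1.00 -1.00  0.01  0.01  0.11  0.11
0.35  0.24  0.21  0.17  0.01  0.13  0.08  0.01 -1.00 -1.00 -1.00 -1.00  0.12  0.14
0.40  0.57  0.24  0.21  0.17  0.15  0.01  0.01 -1.00 -1.00 -1.00 -1.00  0.09  0.11
0.45  0.57  0.59  0.59  0.21  0.17  0.08  0.01 -1.00  0.09  0.11  0.15  0.14  0.06
0.50 -1.00  0.59  0.56  0.25  0.21  0.17  0.11 -1.00  0.33  0.36  0.32 -1.00  0.06
0.55 -1.00 -1.00  0.57  0.56  0.25  0.21  0.14  0.22  0.34  0.38  0.36  0.31  0.06
0.60 -1.00 -1.00 -1.00  0.57  0.57  0.22  0.11  0.11  0.24  0.38  0.35  0.32  0.06
```

Call:
{"fn": "arm_command", "kwargs": {
  "commands": [
    [0, 0, 1, 0, 0, 0, 1],
    [0, 0, 1, 0, 0, 0, 1],
    [0, 0, 1, 0, 0, 0, 1],
    [0, 0, 1, 0, 0, 0, 1],
    [0, 0, 0, 0, 0, 0, 1]
  ]
}}

```text
time: 1.98
tcp_pos: [0.2016, 0.6425, 0.4372]
ee_rot: [-179.9, 0.0, 162.6]
contact_force: [-0.1, -0.1, -0.8]
width: 1.002
```

Call:
{"fn": "arm_command", "kwargs": {
  "commands": [
    [0.47, -0.87, 0, 0, 0, 0, 1],
    [0.47, -0.87, 0, 0, 0, 0, 1],
    [0.47, -0.87, 0, 0, 0, 0, 1],
    [0.47, -0.87, 0, 0, 0, 0, 1],
    [0.47, -0.87, 0, 0, 0, 0, 1],
    [0.47, -0.87, 0, 0, 0, 0, 1],
    [0.47, -0.87, 0, 0, 0, 0, 1],
    [0.47, -0.87, 0, 0, 0, 0, 1],
    [0.47, -0.87, 0, 0, 0, 0, 1],
    [0.47, -0.87, 0, 0, 0, 0, 1],
    [0.47, -0.87, 0, 0, 0, 0, 1],
    [0, 0, -0.8, 0, 0, 0, 1],
    [0, 0, -0.8, 0, 0, 0, 1],
    [0, 0, 0, 0, 0, 0, 1]
  ]
}}

```text
time: 3.72
tcp_pos: [0.4629, 0.144, 0.3473]
ee_rot: [-179.6, -0.1, 162.5]
contact_force: [0.2, -0.6, 0.1]
width: 0.998
```

Run:
```python
from h import *
c=cam("wrist");cv2.imwrite('pics/w1.png',c['pixels']);np.savez('w1.npz',**{k:c[k] for k in('pixels','depth','K','T')})
print(c['T'].round(3),c['K'])
for o in "keeper knob tong_stand tongs bun finger_roll lemon".split():
    for r in finder.outline_of(o,"wrist")[:1]: print(o,round(r['p'],2),r['location'],r['pixels'].sum())
```

```text
[[ 0.3    0.908  0.292  0.387]
 [ 0.954 -0.283 -0.099  0.17 ]
 [-0.007  0.308 -0.951  0.491]
 [ 0.     0.     0.     1.   ]] [[320.85601859   0.         321.26845682]
 [  0.         320.85601859 200.58444287]
 [  0.           0.           1.        ]]
keeper 0.9 [320.6, 210.2] 18440
knob 0.77 [279.7, 156.2] 210
tong_stand 0.8 [421.5, 110.1] 2001
tongs 0.94 [452.9, 126.9] 1445
bun 0.44 [451.5, 124.4] 1580
lemon 0.61 [245.8, 117.7] 1405
```

View pics/w1.png

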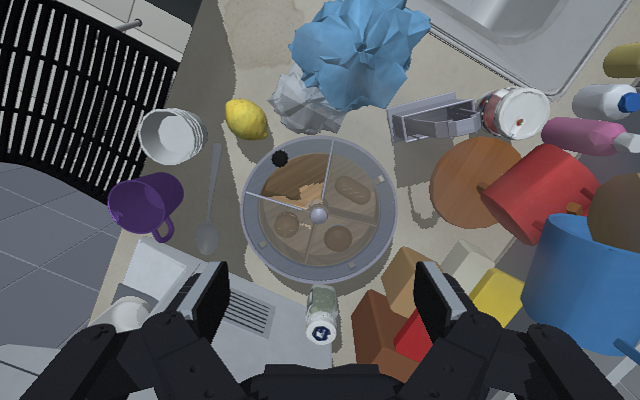

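Run:
```python
from h import *
d=np.load('w1.npz');c={k:d[k] for k in d};P=cloud(c);m=c['depth']>0
print("axis",ray(c,318,214,.067),"bun",ray(c,286.5,225,.046))
g=cv2.cvtColor(c['pixels'],cv2.COLOR_BGR2GRAY)
k=np.zeros_like(m);k[145:172,268:294]=1;k&=g<45;v,u=np.nonzero(k);print("knob px",u.mean(),v.mean(),len(u),ray(c,u.mean(),v.mean(),.08));q=P[k&m];print(q.mean(0),np.percentile(q[:,2],[5,50,95]))
# lid circle from depth: points z .05-.065
q=P[m&(abs(P[...,2]-.058)<.005)&(np.hypot(P[...,0]-.54,P[...,1]-.112)<.13)]
(x,y),r=cv2.minEnclosingCircle(q[:,:2].astype(np.float32));print("lid",x,y,r,len(q))
# topdown height map 2mm/px x .35-.55 , y -.05..45
H=np.full((125,250),-.0);
w=m&(P[...,2]<.3)
i=((.60-P[w][:,0])/.002).astype(int);j=((.45-P[w][:,1])/.002).astype(int);z=P[w][:,2]
o=(i>=0)&(i<125)&(j>=0)&(j<250);np.maximum.at(H,(i[o],j[o]),z[o])
im=cv2.applyColorMap((np.clip(H/.2,0,1)*255).astype(np.uint8),cv2.COLORMAP_JET)
im=cv2.resize(im,None,fx=3,fy=3,interpolation=0)
cr=cv2.resize(c['pixels'][70:170,370:560],None,fx=3.94,fy=3.94,interpolation=2)[:, :750]
cv2.imwrite('pics/h1.png',np.vstack([im[:,:750],np.pad(cr[:220],((0,0),(0,750-cr.shape[1]),(0,0)))]) )
for a,b in ((.40,.10),(.40,.12),(.41,.13),(.40,.08),(.42,.14),(.39,.11),(.38,.13)):
    s=m&(np.hypot(P[...,0]-a,P[...,1]-b)<.012);print(a,b,P[s][:,2].max().round(3))
s=m&(P[...,2]>.10)&(P[...,2]<.17)&(abs(P[...,0]-.46)<.045)&(abs(P[...,1]-.28)<.07)
q=P[s];print("tongs pts",len(q),q.mean(0),q.min(0),q.max(0))
```

```text
axis [0.53477928 0.1153676 ] bun [0.54479749 0.06240074]
knob px 279.33838383838383 158.22727272727272 198 [0.44224124 0.09260807]
[0.44189912 0.0931975  0.08292397] [0.07765816 0.08361413 0.08517369]
lid 0.5312620401382446 0.1141795814037323 0.12101935595273972 15598
0.4 0.1 0.057
0.4 0.12 0.075
0.41 0.13 0.078
0.4 0.08 0.047
0.42 0.14 0.076
0.39 0.11 0.076
0.38 0.13 0.085
tongs pts 998 [0.45701873 0.29183348 0.1396352 ] [0.44757252 0.27132229 0.10002737] [0.46823751 0.32598182 0.15480639]
```

View pics/h1.png

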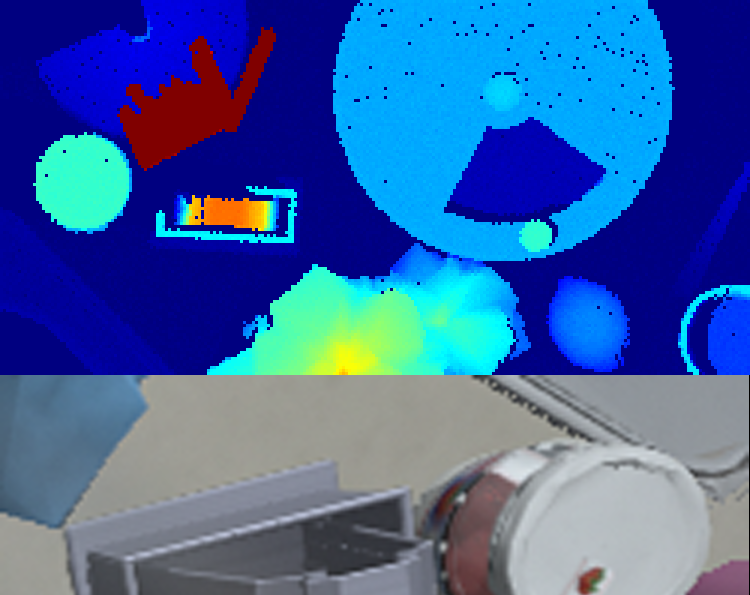

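Call:
{"fn": "arm_command", "kwargs": {
  "commands": [
    [-0.07, -0.17, -0.36, 0, 0, -1, 0.1],
    [-0.07, -0.17, -0.36, 0, 0, -1, 0.1],
    [-0.07, -0.17, -0.36, 0, 0, -1, 0.1],
    [-0.07, -0.17, -0.36, 0, 0, -1, 0.1],
    [-0.07, -0.17, -0.36, 0, 0, -1, 0.1],
    [-0.07, -0.17, -0.36, 0, 0, -1, 0.1],
    [0, 0, -0.36, 0, 0, -1, 0.1],
    [0, 0, -0.36, 0, 0, -1, 0.1],
    [0, 0, 0, 0, 0, -1, 0.1],
    [0, 0, 0, 0, 0, -1, 0.1],
    [0, 0, 0, 0, 0, -1, 0.1],
    [0, 0, 0, 0, 0, -1, 0.1],
    [0, 0, 0, 0, 0, -1, 0.1],
    [0, 0, 0, 0, 0, -1, 0.1],
    [0, 0, 0, 0, 0, 0, 0.1]
  ]
}}

```text
time: 6.0
tcp_pos: [0.4459, 0.0954, 0.2077]
ee_rot: [179.7, 0.2, 105.0]
contact_force: [-0.1, 1.1, 0.4]
width: 0.551
```

Run:
```python
from h import *
s=robot.get_state();print(s['tcp_pos'],s['ee_rot'],s['joint_positions'],s['contact_force'])
c=cam("wrist");cv2.imwrite('pics/w2.png',c['pixels']);np.savez('w2.npz',**{k:c[k] for k in('pixels','depth','K','T')})
P=cloud(c);m=c['depth']>0
q=P[m&(P[...,2]>.076)&(P[...,2]<.09)&(np.hypot(P[...,0]-.442,P[...,1]-.093)<.02)];print(q.mean(0),q.min(0),q.max(0),len(q))
print(proj(c,[.442,.093,.084]))
```

```text
[0.44594529 0.09540983 0.20767381] [179.65860441   0.1937507  104.95050992] [-51.38193599   4.66039794  33.19117748 122.2727669   -2.90532344
  53.52999013  -1.61271054] [-0.14795671  1.11205846  0.3966203 ]
[0.44293134 0.09324302 0.08309983] [0.43301092 0.08151332 0.07610108] [0.45327832 0.10234819 0.08616068] 419
[315.38931824 194.519869  ]
```

View pics/w2.png

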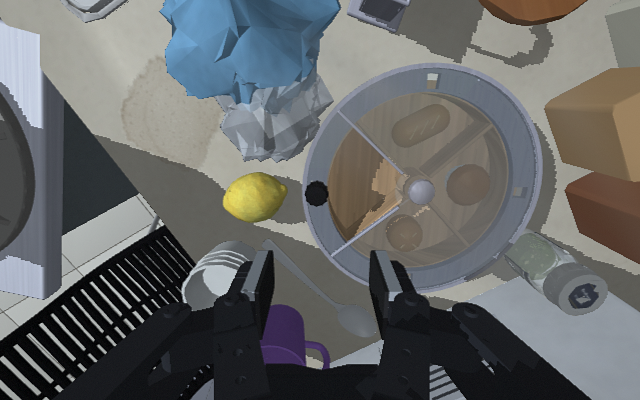

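Call:
{"fn": "arm_command", "kwargs": {
  "commands": [
    [-0.03, -0.03, -0.9, 0, 0, 0, 0.1],
    [-0.03, -0.03, -0.9, 0, 0, 0, 0.1],
    [0, 0, -0.5, 0, 0, 0, 0.1],
    [0, 0, -0.3, 0, 0, 0, 0.1],
    [0, 0, 0, 0, 0, 0, 0.1]
  ]
}}

```text
time: 6.68
tcp_pos: [0.4442, 0.0932, 0.0752]
ee_rot: [179.5, 0.2, 105.6]
contact_force: [0.8, 0.1, 1.0]
width: 0.554
```

Call:
{"fn": "arm_command", "kwargs": {
  "commands": [
    [-0.03, -0.02, -0.22, 0.1, 0, 0, 0.1],
    [0, 0, -0.03, 0, 0, 0, 0.1],
    [0, 0, 0, 0, 0, 0, -1],
    [0, 0, 0, 0, 0, 0, -1],
    [0, 0, 0, 0, 0, 0, -1],
    [0, 0, 0, 0, 0, 0, -1],
    [0, 0, 0, 0, 0, 0, -1]
  ],
  "grip_force": 60
}}

```text
time: 7.55
tcp_pos: [0.4431, 0.0926, 0.064]
ee_rot: [179.2, -0.3, 105.7]
contact_force: [0.0, -0.0, -4.0]
width: 0.209
```

Call:
{"fn": "arm_command", "kwargs": {
  "commands": [
    [0, 0, 0.12, 0, 0, 0, -1],
    [0, 0, 0.13, 0, 0, 0, -1],
    [0, 0, 0, 0, 0, 0, -1]
  ]
}}

```text
time: 7.92
tcp_pos: [0.4431, 0.0927, 0.0775]
ee_rot: [179.2, -0.3, 105.7]
contact_force: [-0.2, -0.5, -5.9]
width: 0.208
```

Call:
{"fn": "arm_command", "kwargs": {
  "commands": [
    [0, 0, -0.03, 0, 0, 0, -1],
    [0.058, -0.2, 0, 0, 0, 0.75, -1],
    [0.08, -0.192, 0, 0, 0, 0.75, -1],
    [0.098, -0.182, 0, 0, 0, 0.75, -1],
    [0.118, -0.17, 0, 0, 0, 0.75, -1],
    [0.134, -0.158, 0, 0, 0, 0.75, -1]
  ]
}}

```text
time: 8.68
tcp_pos: [0.4652, 0.0483, 0.0743]
ee_rot: [179.5, -0.5, 121.4]
contact_force: [2.7, 0.6, -7.0]
width: 0.206
```

Call:
{"fn": "arm_command", "kwargs": {
  "commands": [
    [0.17, -0.15, 0.04, 0, 0, 0.75, -1],
    [0.164, -0.126, 0, 0, 0, 0.75, -1],
    [0.176, -0.108, 0, 0, 0, 0.75, -1],
    [0.188, -0.09, 0, 0, 0, 0.75, -1],
    [0.194, -0.07, 0, 0, 0, 0.75, -1],
    [0, 0, 0, 0, 0, 0, -1]
  ]
}}

```text
time: 9.43
tcp_pos: [0.5058, 0.0195, 0.0729]
ee_rot: [180.0, -0.9, 137.0]
contact_force: [-2.0, 4.9, -5.9]
width: 0.207
```

Call:
{"fn": "arm_command", "kwargs": {
  "commands": [
    [0.154, 0, 0.06, -0.1, -0.12, 0.5, -1],
    [0.2, -0.04, 0.01, 0, 0, 0.5, -1],
    [0.2, -0.02, 0.01, 0, 0, 0.5, -1],
    [0.2, 0, 0.01, 0, 0, 0.5, -1],
    [0, 0, 0, 0, 0, 0, -1]
  ]
}}

```text
time: 10.05
tcp_pos: [0.5351, 0.0126, 0.074]
ee_rot: [-179.3, -0.7, 144.8]
contact_force: [-5.2, 3.1, -6.5]
width: 0.203
```

Run:
```python
from h import *
s=robot.get_state();print(s['tcp_pos'],s['ee_rot'],s['contact_force'],s['moment'])
c=cam("top");P=cloud(c);m=c['depth']>0
for n,x in (("top",c),("side",cam("side")),("wrist",cam("wrist"))): cv2.imwrite(f'pics/{n}3.png',x['pixels'])
a=cv2.imread('pics/top3.png')[160:280,240:400];b=cv2.imread('pics/wrist3.png')[:400,60:580];e=cv2.imread('pics/side3.png')[140:300,200:420]
f=lambda i,w,h:cv2.resize(i,(w,h),interpolation=2)
cv2.imwrite('pics/m3.png',np.hstack([np.vstack([f(a,400,300),f(e,400,290)]),f(b,400,590)]))
print(proj(c,[.5394,.1156,.067]),proj(c,[.5623,.0193,.052]))
```

```text
[0.53513323 0.01257118 0.07396502] [-179.25611306   -0.73208076  144.79043279] [-5.15145241  3.09215084 -6.54045697] [1.05271079 0.68930431 0.52400027]
[315.07326344 210.23334246] [356.20432098 208.42080314]
```

View pics/m3.png

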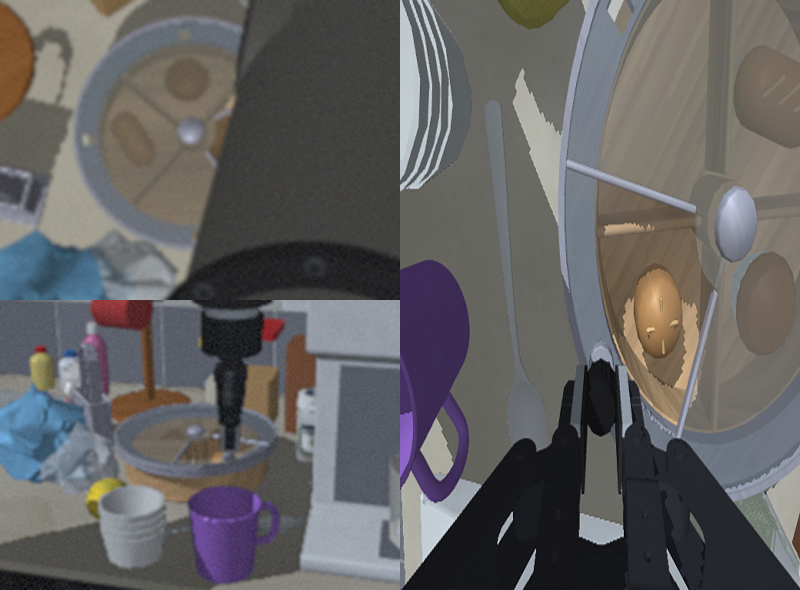

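Run:
```python
from h import *
c=cam("wrist")
g=lambda a,b:((a-400)*1.3+60,b*400/590)
p=[ray(c,*g(*q),.058) for q in ((690,206),(570,163),(715,292),(682,435))]
C=np.array([.5394,.1156])
for q in p: print(q,np.degrees(np.arctan2(*(q-C)[::-1]))%360)
for i in (0,2):
    d=p[i+1]-p[i];print(np.degrees(np.arctan2(d[1],d[0]))%360)
print("cap",ray(c,*g(737,222),.067),"boss",ray(c,*g(600,355),.062),"knobtop",ray(c,*g(601,365),.092),ray(c,*g(601,395),.092))
P=cloud(c);m=c['depth']>0
q=P[m&(P[...,2]>.025)&(P[...,2]<.05)&(np.hypot(P[...,0]-.548,P[...,1]-.06)<.035)];print("bun",len(q),np.median(q,0),q.min(0),q.max(0))
for z in (.03,.036,.04,.043):
    t=q[abs(q[:,2]-z)<.002];print(z,len(t),t.min(0),t.max(0)) if len(t) else 0
```

```text
[0.51857378 0.09423329] 225.73392221883537
[0.46335484 0.03983494] 224.8942877868317
[0.55449816 0.09334477] 304.1533384268925
[0.59251686 0.04636452] 307.4951093566831
224.57109540132055
308.98147038113734
cap [0.53670515 0.11312036] boss [0.52845847 0.01689188] knobtop [0.52051562 0.02381256] [0.52856236 0.01813757]
bun 3409 [0.54631725 0.05648891 0.04170538] [0.51512653 0.0251089  0.02502864] [0.56773466 0.08326057 0.04943481]
0.03 191 [0.53198422 0.02560478 0.02802065] [0.5652493  0.0755172  0.03199909]
0.036 436 [0.53234867 0.02570325 0.03401661] [0.56773466 0.07538305 0.03799658]
0.04 855 [0.53351622 0.02561664 0.0380057 ] [0.56765174 0.07442214 0.04199883]
0.043 1209 [0.51781644 0.0251089  0.04100284] [0.56574645 0.0831834  0.04499983]
```

Call:
{"fn": "arm_command", "kwargs": {
  "commands": [
    [0.192, 0.042, 0.04, 0.02, -0.12, 0.3, -1],
    [0.21, 0.022, 0.01, 0.02, -0.12, 0.3, -1],
    [0.15, 0.04, 0, 0, 0, 0, -1],
    [0, 0, 0, 0, 0, 0, -1]
  ]
}}

```text
time: 10.75
tcp_pos: [0.5585, 0.0124, 0.0749]
ee_rot: [-179.5, -0.1, 146.8]
contact_force: [-3.5, 0.7, -6.4]
width: 0.202
```

Run:
```python
from h import *
c=cam("wrist");cv2.imwrite('pics/w4.png',c['pixels'])
s=robot.get_state();print(s['tcp_pos'],s['contact_force'],s['moment'])
# project lid model for candidate lid angles
C=np.array([.5380,.1145]);im=c['pixels'].copy()
for th,col in ((283.4,(0,255,0)),(278.4,(0,0,255))):
  for r in (24,89):
    pts=[proj(c,[C[0]+r/1e3*np.cos(a),C[1]+r/1e3*np.sin(a),.058]) for a in np.radians(np.arange(th-41,th+42,2))]
    cv2.polylines(im,[np.int32(pts)],False,col,1)
  for e in(-41,41):
    a=np.radians(th+e);pts=[proj(c,[C[0]+r*np.cos(a),C[1]+r*np.sin(a),.058]) for r in(.024,.089)];cv2.polylines(im,[np.int32(pts)],False,col,1)
cv2.imwrite('pics/w4o.png',im)
```

```text
[0.55823596 0.01244036 0.0748822 ] [-3.41825278 -3.97284392 -5.86906381] [-0.43057723  0.50641277  0.41889591]
```

View pics/w4o.png

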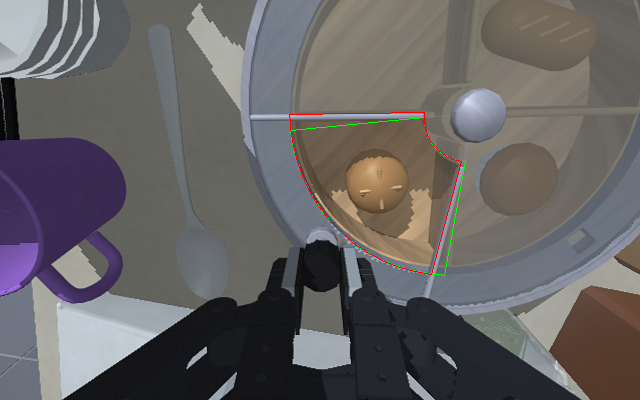

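Run:
```python
from h import *
c=cam("wrist")
C=ray(c,478,113,.067);s=ray(c,580,238,.052)
for C in(C,np.array([.538,.1145])):print(C,s,np.linalg.norm(s-C),np.degrees(np.arctan2(*(s-C)[::-1])))
# slot positions from w1 image (lid at start)
d=np.load('w1.npz');k={x:d[x] for x in d}
for u,v in((374,183),(262,244),(351,269),(379.5,180)): 
    s=ray(k,u,v,.052);print(s,np.linalg.norm(s-C),np.degrees(np.arctan2(*(s-C)[::-1])))
im=cv2.resize(k['pixels'][130:290,230:410],None,fx=4,fy=4,interpolation=2)
cv2.imwrite('pics/w1z.png',im[:600])
```

```text
[0.53615306 0.11238981] [0.63394553 0.13697241] 0.1008348768099432 14.110374479201422
[0.538  0.1145] [0.63394553 0.13697241] 0.09854214407838309 13.182219750763846
[0.51909299 0.20297534] 0.0904729856558355 102.06256476215309
[0.56080361 0.0183764 ] 0.098791454429013 -76.65430723333627
[0.64133706 0.13466982] 0.10528708045787175 11.04440548486452
[0.5171734 0.2114447] 0.09915655708385376 102.12455499751437
```

View pics/w1z.png

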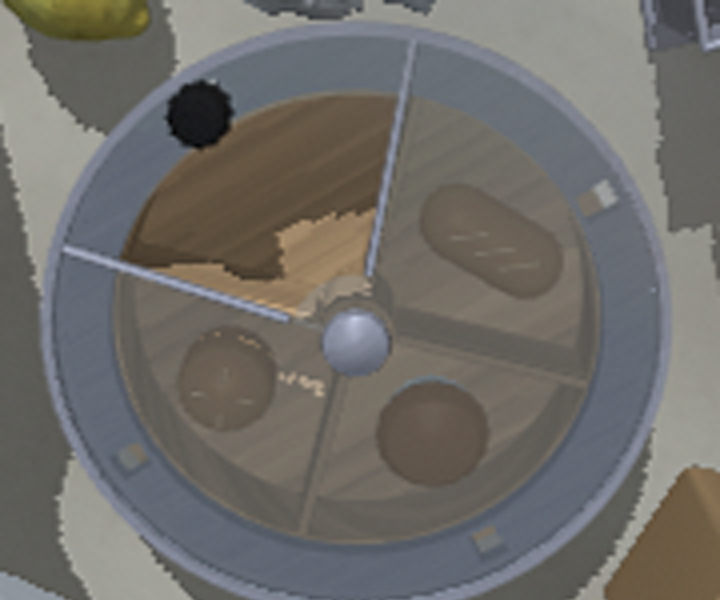

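Call:
{"fn": "arm_command", "kwargs": {
  "commands": [
    [0.13, 0.05, 0, 0, 0, 0, -1],
    [0.07, 0.02, 0, 0, 0, 0, -1],
    [0, 0, 0, 0, 0, 0, -1]
  ]
}}

```text
time: 11.22
tcp_pos: [0.5664, 0.0134, 0.0745]
ee_rot: [-179.2, -0.1, 146.7]
contact_force: [-5.9, -1.2, -6.1]
width: 0.205
```

```bash
cat > lid.py <<'E'
from h import *
c=cam("wrist");s=robot.get_state();print(s['tcp_pos'],s['contact_force'])
# fit lid angle: bright bars at +-41 deg vs local background
g=cv2.cvtColor(c['pixels'],cv2.COLOR_BGR2GRAY).astype(np.float32)
best=[]
for cx in np.arange(.534,.5405,.001):
  for cy in np.arange(.111,.1175,.001):
    for th in np.arange(270,292,.5):
      v=0
      for e,rr in((-41,np.arange(.03,.107,.002)),(41,np.arange(.03,.085,.002))):
        a=np.radians(th+e)
        def smp(o):
            x=cx+rr*np.cos(a)-o*np.sin(a);y=cy+rr*np.sin(a)+o*np.cos(a)
            Q=np.stack([x,y,np.full_like(x,.058),np.ones_like(x)]);q=c['K']@(np.linalg.inv(c['T'])@Q)[:3]
            u=(q[0]/q[2]).round().astype(int).clip(0,639);w=(q[1]/q[2]).round().astype(int).clip(0,399);return g[w,u].mean()
        v+=smp(0)-.5*smp(.005)-.5*smp(-.005)
      best.append((v,cx,cy,th))
best.sort(reverse=True);print(np.round(best[:6],4))
cv2.imwrite('pics/wl.png',c['pixels'])
E
python3 lid.py
```

```text
[0.56625416 0.01344367 0.0744556 ] [-4.73723897 -3.89022879 -6.05002814]
[[1.111401e+02 5.390000e-01 1.150000e-01 2.825000e+02]
 [1.107949e+02 5.390000e-01 1.140000e-01 2.825000e+02]
 [1.100046e+02 5.380000e-01 1.140000e-01 2.830000e+02]
 [1.096168e+02 5.400000e-01 1.150000e-01 2.820000e+02]
 [1.070252e+02 5.380000e-01 1.150000e-01 2.835000e+02]
 [1.024844e+02 5.400000e-01 1.140000e-01 2.820000e+02]]
```

Call:
{"fn": "arm_command", "kwargs": {
  "commands": [
    [0, 0, -0.08, 0, 0, 0, -1],
    [0, 0, -0.08, 0, 0, 0, -1],
    [0, 0, 0, 0, 0, 0, -1],
    [0, 0, 0, 0, 0, 0, 0.0],
    [0, 0, 0, 0, 0, 0, 0.0],
    [0, 0, 0, 0, 0, 0, 0.0]
  ]
}}

```text
time: 12.02
tcp_pos: [0.567, 0.0143, 0.0677]
ee_rot: [-179.4, 0.0, 146.6]
contact_force: [0.1, -1.3, 0.4]
width: 0.5
```

```bash
cat > kn.py <<'E'
from h import *
c=cam("wrist");P=cloud(c);m=c['depth']>0
g=cv2.cvtColor(c['pixels'],cv2.COLOR_BGR2GRAY)
q=P[m&(P[...,2]>.074)&(P[...,2]<.11)&(np.hypot(P[...,0]-.561,P[...,1]-.018)<.014)]
print("knob",len(q),q.mean(0),np.percentile(q[:,2],[50,80,90,97]))
E
python3 kn.py; python3 lid.py
```

```text
knob 1629 [0.55858294 0.01903613 0.08243804] [0.0835783  0.08430166 0.0846141  0.08498294]
[0.56690299 0.0142045  0.06760226] [ 0.05921211  0.1607559  -0.43097625]
[[1.134245e+02 5.390000e-01 1.150000e-01 2.825000e+02]
 [1.124103e+02 5.380000e-01 1.140000e-01 2.830000e+02]
 [1.074849e+02 5.400000e-01 1.150000e-01 2.820000e+02]
 [1.060554e+02 5.380000e-01 1.150000e-01 2.830000e+02]
 [1.057852e+02 5.390000e-01 1.140000e-01 2.825000e+02]
 [1.056918e+02 5.390000e-01 1.140000e-01 2.820000e+02]]
```

Call:
{"fn": "arm_command", "kwargs": {
  "commands": [
    [0, 0, 0.3, 0, 0, 0, 0],
    [0, 0, 1, 0, 0, 0, 0.3],
    [0, 0, 1, 0, 0, 0, 1],
    [0, 0, 1, 0, 0, 1, 1],
    [-0.4, 0.8, 0.6, 0, 0, 1, 1],
    [-0.4, 0.9, 0, 0, 0, 1, 1],
    [-0.4, 0.9, 0, 0, 0, 1, 1],
    [-0.3, 0.9, 0, 0, 0, 1, 1],
    [-0.3, 0.7, 0, 0, 0, 1, 1],
    [0, 0.3, 0, 0, 0, 1, 1],
    [0, 0, 0, 0, 0, 0.8, 1],
    [0, 0, 0, 0, 0, 0, 1]
  ]
}}

```text
time: 13.62
tcp_pos: [0.4723, 0.2435, 0.2824]
ee_rot: [-179.8, 0.6, 178.6]
contact_force: [0.2, -0.3, 0.5]
width: 1.006
```

```bash
cat > tg.py <<'E'
from h import *
def an(c,t):
    P=cloud(c);m=c['depth']>0
    near=m&(abs(P[...,0]-.458)<.045)&(abs(P[...,1]-.29)<.07)
    q=P[near&(P[...,2]>.138)&(P[...,2]<.165)]
    print(t,"bow",len(q),q.mean(0).round(4),cv2.minAreaRect((q[:,:2]*1000).astype(np.float32)),np.percentile(q[:,2],95))
    q=P[near&(abs(P[...,2]-.072)<.004)];print("rim",len(q),cv2.minAreaRect((q[:,:2]*1000).astype(np.float32)))
d=np.load('w1.npz');an({x:d[x] for x in d},'w1')
s=robot.get_state();print(s['tcp_pos'],s['ee_rot'])
c=cam("wrist");cv2.imwrite('pics/w5.png',c['pixels']);an(c,'now');print(proj(c,[.458,.295,.15]))
np.savez('w5.npz',**{k:c[k] for k in('pixels','depth','K','T')})
E
python3 tg.py; python3 lid.py
```

```text
w1 bow 659 [0.4576 0.2953 0.1487] ((458.1838684082031, 298.3175354003906), (43.31937789916992, 18.366012573242188), 85.84806060791016) 0.15362159863577388
rim 453 ((455.3474426269531, 287.7626953125), (110.64328002929688, 49.13404846191406), 76.54061889648438)
[0.47231242 0.24350926 0.28235698] [-179.75691811    0.58281068  178.55192978]
now bow 867 [0.4577 0.2974 0.1488] ((458.2903137207031, 299.3282165527344), (42.27825164794922, 18.492252349853516), 85.03295135498047) 0.15365612819785554
rim 605 ((445.8372497558594, 291.3145751953125), (109.11978149414062, 59.27405548095703), 85.84626770019531)
[379.06890523 171.5369682 ]
[0.47244034 0.24335692 0.28211828] [-0.27520655  0.74466357  0.50914475]
[[1.023548e+02 5.370000e-01 1.140000e-01 2.835000e+02]
 [1.011745e+02 5.380000e-01 1.140000e-01 2.830000e+02]
 [1.008617e+02 5.390000e-01 1.140000e-01 2.820000e+02]
 [1.007468e+02 5.380000e-01 1.140000e-01 2.825000e+02]
 [1.006731e+02 5.390000e-01 1.170000e-01 2.830000e+02]
 [1.004977e+02 5.370000e-01 1.120000e-01 2.825000e+02]]
```

View pics/w5.png

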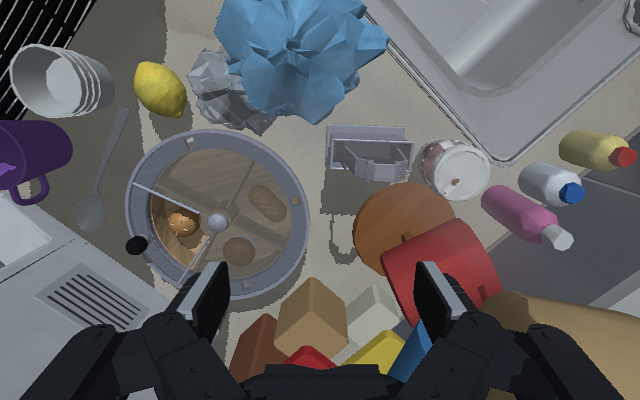

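Run:
```python
from h import *
d=np.load('w5.npz');k={x:d[x] for x in d};d=np.load('w1.npz');k1={x:d[x] for x in d}
Q=[]
for c in (k,k1,cam("top"),cam("side")):
    P=cloud(c);Q.append(P[c['depth']>0])
for n,q in zip(("w5","w1","top","side"),Q):
  for z0,z1 in((.12,.18),(.18,.24),(.24,.3),(.3,.36),(.36,.45)):
    for y0 in (.24,.28,.32):
      s=q[(q[:,2]>z0)&(q[:,2]<z1)&(q[:,1]>y0)&(q[:,1]<y0+.04)&(q[:,0]<.62)&(q[:,0]>.475)]
      if len(s)>5: print(n,z0,y0,len(s),np.percentile(s[:,0],3).round(3))
```

```text
w5 0.12 0.32 43 0.493
w5 0.18 0.28 2071 0.508
w5 0.18 0.32 3498 0.491
w5 0.24 0.28 1333 0.482
w5 0.24 0.32 2262 0.493
w5 0.3 0.28 1586 0.475
w5 0.3 0.32 374 0.495
w1 0.12 0.28 88 0.52
w1 0.12 0.32 35 0.492
w1 0.18 0.28 2645 0.509
w1 0.18 0.32 3659 0.491
w1 0.24 0.24 891 0.548
w1 0.24 0.28 1573 0.514
w1 0.24 0.32 3937 0.496
w1 0.3 0.24 792 0.553
w1 0.3 0.28 8475 0.518
w1 0.3 0.32 134 0.521
top 0.24 0.24 24 0.562
top 0.3 0.24 58 0.567
side 0.12 0.28 98 0.514
side 0.12 0.32 115 0.496
side 0.18 0.28 403 0.508
side 0.18 0.32 297 0.491
side 0.24 0.24 154 0.545
side 0.24 0.28 221 0.517
side 0.24 0.32 168 0.497
side 0.3 0.24 80 0.549
side 0.3 0.28 339 0.476
side 0.3 0.32 102 0.507
side 0.36 0.32 45 0.575
```

Call:
{"fn": "arm_command", "kwargs": {
  "commands": [
    [-0.1, 0, 0, -0.07, -0.85, -0.3, 1],
    [-0.1, 0, 0, -0.07, -0.85, -0.3, 1],
    [-0.02, 0.2, 0, -0.07, -0.85, -0.2, 1],
    [0, 0.5, 0, 0, -0.1, 0, 1],
    [0, 0.4, 0, 0, 0, 0, 1],
    [0, 0, 0, 0, 0, 0, 1]
  ]
}}

```text
time: 14.58
tcp_pos: [0.462, 0.2976, 0.2823]
ee_rot: [-179.6, 11.5, 174.7]
contact_force: [0.5, -0.4, 0.7]
width: 1.001
```

Call:
{"fn": "arm_command", "kwargs": {
  "commands": [
    [0, 0.02, -0.9, 0, 0, 0, 1],
    [0, 0, -0.9, 0, 0, 0, 1],
    [0, 0, -0.8, 0, 0, 0.1, 1],
    [0, 0, -0.4, 0, 0, 0, 1],
    [0, 0, 0, 0, 0, 0, 1]
  ]
}}

```text
time: 15.2
tcp_pos: [0.464, 0.2946, 0.1287]
ee_rot: [-179.6, 11.5, 174.8]
contact_force: [-0.0, -0.0, 0.3]
width: 1.0
```

Run:
```python
from h import *
c=cam("wrist");cv2.imwrite('pics/w6.png',c['pixels'][:, 60:580])
P=cloud(c);m=c['depth']>0
q=P[m&(abs(P[...,0]-.458)<.025)&(abs(P[...,1]-.298)<.035)&(P[...,2]>.142)&(P[...,2]<.16)];print(len(q),q.min(0),q.max(0),q.mean(0))
```

```text
2443 [0.44794099 0.28165773 0.1420018 ] [0.46928886 0.31698485 0.15432864] [0.45658526 0.29926145 0.15018926]
```

View pics/w6.png

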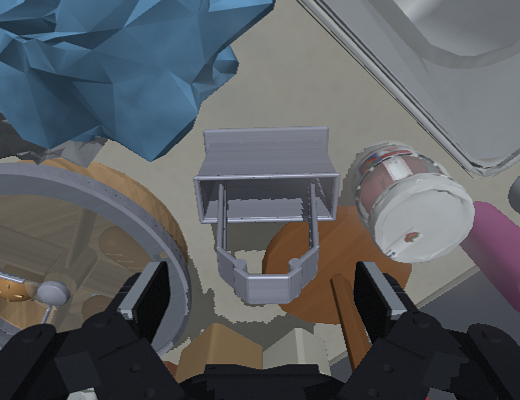

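Call:
{"fn": "arm_command", "kwargs": {
  "commands": [
    [-0.05, 0.09, -0.4, 0, 0, 0, 1],
    [0, 0, -0.22, 0, 0, 0, 1],
    [0, 0, 0, 0, 0, 0, 0.4],
    [0, 0, 0, 0, 0, 0, 0.17],
    [0, 0, 0, 0, 0, 0, 0.17],
    [0, 0, 0, 0, 0, 0, 0.17],
    [0, 0, 0, 0, 0, 0, 0.17]
  ],
  "grip_force": 40
}}

```text
time: 16.12
tcp_pos: [0.4653, 0.3002, 0.1037]
ee_rot: [-179.9, 11.9, 174.5]
contact_force: [-0.2, 0.4, -1.5]
width: 0.585
```

Call:
{"fn": "arm_command", "kwargs": {
  "commands": [
    [-0.02, 0, 0.15, 0, 0, 0, 0.17],
    [-0.02, 0, 0.4, 0, 0, 0, 0.17],
    [0, 0, 0.5, 0, 0, 0, 0.17],
    [0, 0, 0.6, 0, 0, 0, 0.17],
    [0, 0, 0.6, 0, 0, 0, 0.17],
    [0, 0, 0.5, 0, 0, 0, 0.17],
    [0, 0, 0.3, 0, 0, 0, 0.17],
    [0, 0, 0, 0, 0, 0, 0.17]
  ]
}}

```text
time: 17.12
tcp_pos: [0.4617, 0.2992, 0.2634]
ee_rot: [-179.9, 11.8, 174.5]
contact_force: [-0.5, -0.3, -0.8]
width: 0.587
```

Run:
```python
from h import *
s=robot.get_state();print(s['tcp_pos'],s['ee_rot'],s['contact_force'])
for n in("wrist","side","top"):
    c=cam(n)
    cv2.imwrite(f'pics/{n}7.png',c['pixels'])
    r=finder.outline_of("tongs",n)[:1]
    if r: 
        r=r[0];P=cloud(c)[r['pixels']&(c['depth']>0)];P=P[(np.hypot(P[:,0]-s['tcp_pos'][0],P[:,1]-s['tcp_pos'][1])<.07)];print(n,r['p'],r['location'],len(P),len(P) and np.percentile(P,[2,50,98],0).round(3))
```

```text
[0.46171765 0.29916234 0.26344221] [-179.93323475   11.83757733  174.54286762] [-0.50771756 -0.33617502 -0.82290759]
wrist 0.81 [322.1, 330.3] 6954 [[0.445 0.274 0.181]
 [0.451 0.301 0.301]
 [0.464 0.329 0.315]]
side 0.76 [244.4, 139.7] 504 [[0.444 0.267 0.169]
 [0.454 0.274 0.218]
 [0.463 0.328 0.282]]
top 0.68 [336.7, 214.8] 0 0
```

Call:
{"fn": "arm_command", "kwargs": {
  "commands": [
    [0, -0.4, 0, 0, 0, 0, 0.17],
    [0.02, -0.5, 0, 0, 0, -0.3, 0.17],
    [0.05, -0.5, 0, 0, 0, -0.8, 0.17],
    [0.1, -0.4, 0, 0, 0, -1, 0.17],
    [0.12, -0.35, 0, 0, 0, -1, 0.17],
    [0.12, -0.35, 0, 0, 0, -1, 0.17],
    [0.12, -0.35, 0, 0, 0, -1, 0.17],
    [0.12, -0.35, 0, 0, 0, -1, 0.17],
    [0.12, -0.35, 0, 0, 0, -1, 0.17],
    [0.12, -0.35, 0, 0, 0, -1, 0.17],
    [0.12, -0.3, 0, 0, 0, -1, 0.17],
    [0.12, -0.2, 0, 0, 0, -1, 0.17],
    [0.12, -0.1, 0, 0, 0, -1, 0.17],
    [0.12, -0.1, 0, 0, 0, -1, 0.17],
    [0.12, 0, 0, 0, 0, -1, 0.17],
    [0.1, 0, 0, 0, 0, -1, 0.17],
    [0.1, 0, 0, 0, 0, -1, 0.17],
    [0.08, 0, 0, 0, 0, -1, 0.17],
    [0.05, 0, 0, 0, 0, -1, 0.17],
    [0, 0, 0, 0, 0, -1, 0.17]
  ]
}}

```text
time: 19.92
tcp_pos: [0.5572, 0.0424, 0.2603]
ee_rot: [-179.7, 11.8, 96.8]
contact_force: [-0.5, -0.4, -1.3]
width: 0.583
```

Call:
{"fn": "arm_command", "kwargs": {
  "commands": [
    [-0.12, 0.16, 0, 0, 0, 0.8, 0.17],
    [0, 0, 0, 0, 0, 0.7, 0.17],
    [0, 0, 0, 0, 0, 0, 0.17]
  ]
}}

```text
time: 20.3
tcp_pos: [0.5507, 0.051, 0.2598]
ee_rot: [-179.7, 11.9, 103.3]
contact_force: [-0.5, 0.3, -1.1]
width: 0.587
```

```bash
cat > ms.py <<'E'
from h import *
s=robot.get_state();print(s['tcp_pos'],s['ee_rot'],s['contact_force'],s['width'])
for n in ("wrist","side"):
    c=cam(n);cv2.imwrite(f'pics/{n}8.png',c['pixels']);PP=cloud(c);m=c['depth']>0
    for o in("tongs","bun"):
        for r in finder.outline_of(o,n)[:1]:
            k=r['pixels']&m;P=PP[k];print(n,o,round(r['p'],2),r['location'],len(P))
            if o=="tongs":
                for z in np.arange(s['tcp_pos'][2]-.1,s['tcp_pos'][2]+.06,.02):
                    q=P[(abs(P[:,2]-z)<.01)&(np.hypot(*(P[:,:2]-s['tcp_pos'][:2]).T)<.08)]
                    if len(q)>8: print('z%.3f'%z,len(q),q.min(0)[:2].round(4),q.max(0)[:2].round(4),q.mean(0)[:2].round(4))
            else: print(np.percentile(P,[3,50,97],0).round(4))
E
python3 ms.py
```

```text
[0.55071104 0.05103757 0.25976584] [-179.69511508   11.86841368  103.27091488] [-0.49507101  0.33396383 -1.11709365] 0.5868924808298837
wrist tongs 0.6 [324.9, 328.8] 7230
z0.160 48 [0.5167 0.044 ] [0.5776 0.0753] [0.5435 0.0608]
z0.180 293 [0.5169 0.0433] [0.5772 0.0755] [0.5475 0.0617]
z0.200 324 [0.5181 0.0418] [0.5763 0.0752] [0.547  0.0629]
z0.220 324 [0.5199 0.0487] [0.5747 0.0726] [0.5474 0.0628]
z0.240 428 [0.5211 0.0491] [0.5738 0.0722] [0.5474 0.0626]
z0.260 593 [0.5222 0.0496] [0.5729 0.0721] [0.5473 0.0626]
z0.280 796 [0.5233 0.0442] [0.5753 0.072 ] [0.5476 0.0628]
z0.300 2716 [0.5248 0.0433] [0.5741 0.0717] [0.549  0.0607]
wrist bun 0.64 [321.6, 123.0] 937
[[0.5351 0.0446 0.0268]
 [0.5502 0.0622 0.0417]
 [0.566  0.0756 0.0464]]
side tongs 0.91 [328.2, 150.9] 759
z0.160 30 [0.5171 0.0367] [0.5827 0.0702] [0.5479 0.054 ]
z0.180 131 [0.5166 0.0349] [0.582  0.0705] [0.5465 0.0529]
z0.200 108 [0.5184 0.0378] [0.5797 0.0694] [0.5468 0.0538]
z0.220 103 [0.5195 0.0395] [0.5782 0.0694] [0.5468 0.0534]
z0.240 114 [0.5212 0.0396] [0.5785 0.0706] [0.5476 0.0529]
z0.260 83 [0.5219 0.0399] [0.5751 0.0698] [0.554  0.0549]
z0.280 53 [0.5675 0.0486] [0.5762 0.0696] [0.571  0.0579]
z0.300 104 [0.5256 0.0393] [0.5765 0.0674] [0.5497 0.0516]
```

View pics/wrist8.png

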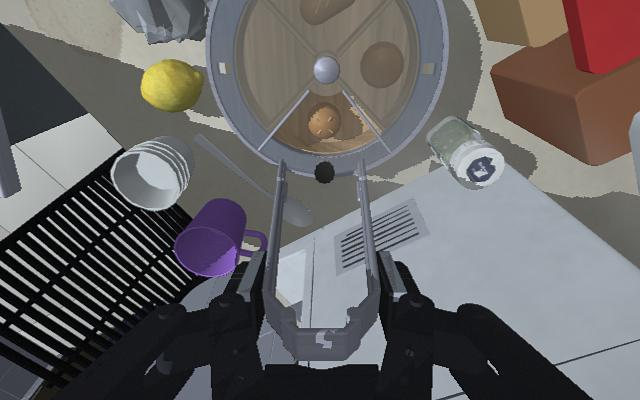

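Call:
{"fn": "arm_command", "kwargs": {
  "commands": [
    [0.05, 0, -0.3, 0, 0, 0, 0.17],
    [0.01, 0, -0.4, 0, 0, 0, 0.17],
    [0, 0, -0.4, 0, 0, 0, 0.17],
    [0, 0, -0.3, 0, 0, 0, 0.17],
    [0, 0, 0, 0, 0, 0, 0.17]
  ]
}}

```text
time: 21.22
tcp_pos: [0.5539, 0.0505, 0.1843]
ee_rot: [-179.6, 11.9, 103.1]
contact_force: [0.1, 0.4, -0.2]
width: 0.583
```

```bash
python3 ms.py
python3 - <<'E'
from h import *
c=cam("wrist");P=cloud(c);m=c['depth']>0
from scipy.optimize import least_squares
q=P[m&(np.hypot(P[...,0]-.55,P[...,1]-.058)<.021)]
q=q[(q[:,2]>.016)&(q[:,2]<.030)];print(len(q))
if len(q)>20: print(least_squares(lambda p:np.hypot(q[:,0]-p[0],q[:,1]-p[1])-.019,[.55,.057],loss='soft_l1',f_scale=.001).x)
E
```

```text
[0.55394971 0.05052695 0.18430754] [-179.61599213   11.90350083  103.10897231] [ 0.06095486  0.39325546 -0.22048099] 0.5825984092895946
wrist tongs 0.91 [322.6, 330.0] 6966
z0.084 43 [0.5198 0.0436] [0.5806 0.0747] [0.554  0.0629]
z0.104 294 [0.52  0.042] [0.5805 0.075 ] [0.5508 0.0611]
z0.124 320 [0.5213 0.0412] [0.5794 0.0745] [0.55   0.0622]
z0.144 320 [0.5231 0.0488] [0.5775 0.0719] [0.5507 0.0623]
z0.164 433 [0.5243 0.0482] [0.5769 0.072 ] [0.5507 0.0622]
z0.184 596 [0.5255 0.0496] [0.5762 0.0715] [0.5509 0.0621]
z0.204 756 [0.5268 0.0489] [0.5758 0.0716] [0.5507 0.0624]
z0.224 2695 [0.528  0.0433] [0.5773 0.071 ] [0.5522 0.0602]
wrist bun 0.89 [319.3, 142.4] 1420
[[0.5355 0.0454 0.0239]
 [0.5502 0.0635 0.0417]
 [0.5661 0.0759 0.0463]]
side tongs 0.64 [329.7, 181.7] 672
z0.084 15 [0.5206 0.0394] [0.5819 0.0694] [0.5538 0.0564]
z0.104 118 [0.52   0.0364] [0.5848 0.0715] [0.5493 0.0526]
z0.124 107 [0.5215 0.0357] [0.587  0.0741] [0.5511 0.0537]
z0.144 94 [0.5235 0.0375] [0.5839 0.0681] [0.5513 0.0529]
z0.164 96 [0.525  0.0373] [0.5801 0.07  ] [0.5505 0.0524]
z0.184 79 [0.5251 0.0385] [0.5806 0.0682] [0.5576 0.054 ]
z0.204 54 [0.5712 0.0499] [0.5803 0.0697] [0.5751 0.0588]
z0.224 75 [0.5354 0.0399] [0.5792 0.0696] [0.5571 0.0529]
side bun 0.29 [299.2, 214.8] 2324
[[0.4376 0.0049 0.0557]
 [0.5234 0.1011 0.0589]
 [0.6342 0.2104 0.0726]]
133
[0.55111567 0.05721731]
```

Call:
{"fn": "arm_command", "kwargs": {
  "commands": [
    [0, 0.01, -0.4, 0, 0, 0, 0.17],
    [0, 0, -0.4, 0, 0, 0, 0.17],
    [0, 0, -0.3, 0, 0, 0, 0.17],
    [0, 0, -0.2, 0, 0, 0, 0.17],
    [0, 0, 0, 0, 0, 0, 0.17]
  ]
}}

```text
time: 22.2
tcp_pos: [0.5561, 0.052, 0.1211]
ee_rot: [180.0, 11.8, 103.1]
contact_force: [-0.7, 0.3, -1.0]
width: 0.585
```

Call:
{"fn": "arm_command", "kwargs": {
  "commands": [
    [-0.04, -0.02, -0.16, 0, 0, 0, 0.17],
    [-0.01, 0, -0.04, 0, 0, 0, 0.17],
    [0, 0, 0, 0, 0, 0, 0.17]
  ]
}}

```text
time: 22.58
tcp_pos: [0.554, 0.051, 0.1114]
ee_rot: [179.9, 11.8, 103.0]
contact_force: [-0.4, -0.0, -1.7]
width: 0.591
```

Call:
{"fn": "arm_command", "kwargs": {
  "commands": [
    [0, 0, 0, 0, 0, 0, 0.12],
    [0, 0, 0, 0, 0, 0, 0.08],
    [0, 0, 0, 0, 0, 0, -1],
    [0, 0, 0, 0, 0, 0, -1],
    [0, 0, 0, 0, 0, 0, -1],
    [0, 0, 0, 0, 0, 0, -1]
  ],
  "grip_force": 55
}}

```text
time: 23.32
tcp_pos: [0.5542, 0.0511, 0.1119]
ee_rot: [179.8, 11.8, 103.0]
contact_force: [-0.5, 0.1, -1.8]
width: 0.522
```

Call:
{"fn": "arm_command", "kwargs": {
  "commands": [
    [0, 0, 0.1, 0, 0, 0, -1],
    [0, 0, 0.2, 0, 0, 0, -1],
    [0, 0, 0.25, 0, 0, 0, -1],
    [0, 0, 0.25, 0, 0, 0, -1],
    [0, 0, 0.25, 0, 0, 0, -1],
    [0, 0, 0.3, 0, 0, 0, -1],
    [0, 0, 0.3, 0, 0, 0, -1],
    [0, 0, 0.3, 0, 0, 0, -1],
    [0, 0, 0.3, 0, 0, 0, -1],
    [0, 0, 0.3, 0, 0, 0, -1],
    [0, 0, 0.2, 0, 0, 0, -1],
    [0, 0, 0.1, 0, 0, 0, -1],
    [0, 0, 0, 0, 0, 0, -1],
    [0, 0, 0, 0, 0, 0, -1]
  ]
}}

```text
time: 25.08
tcp_pos: [0.5542, 0.0511, 0.2654]
ee_rot: [179.8, 11.7, 103.0]
contact_force: [-0.1, -0.6, -1.3]
width: 0.523
```

```bash
sed -i 's/(.561,.018)/&/' ms.py; python3 ms.py; python3 kn.py
python3 - <<'E'
import cv2,numpy as np
a=cv2.imread('pics/wrist8.png');b=cv2.imread('pics/side8.png')[80:280,200:450]
cv2.imwrite('pics/f8.png',np.vstack([cv2.resize(a[:,100:540],(330,300)),cv2.resize(b,(330,264))]) if 0 else np.hstack([a[:,110:530],cv2.resize(b,(380,304))[:400] if 0 else cv2.copyMakeBorder(cv2.resize(b,(375,300)),0,100,0,0,0)]))
E
```

```text
[0.55424818 0.051075   0.26538223] [179.76988754  11.73615317 102.99789055] [-0.1457753  -0.6195259  -1.31861214] 0.522801358353153
wrist tongs 0.59 [322.7, 325.1] 7237
z0.165 47 [0.5293 0.0617] [0.5725 0.0738] [0.5505 0.0676]
z0.185 329 [0.529  0.0435] [0.5738 0.0738] [0.5523 0.062 ]
z0.205 326 [0.5292 0.0423] [0.5749 0.0738] [0.552  0.0629]
z0.225 359 [0.5294 0.0453] [0.5733 0.0713] [0.5515 0.0625]
z0.245 471 [0.5292 0.0449] [0.5738 0.0714] [0.5513 0.0622]
z0.265 648 [0.5289 0.0497] [0.5737 0.0711] [0.5513 0.0623]
z0.285 779 [0.5294 0.0492] [0.573  0.0711] [0.5518 0.0623]
z0.305 2676 [0.5296 0.0435] [0.5768 0.0709] [0.5525 0.0604]
wrist bun 0.56 [321.3, 179.5] 2401
[[0.5369 0.0453 0.1731]
 [0.5518 0.0646 0.1944]
 [0.5685 0.0758 0.2   ]]
side tongs 0.77 [325.4, 148.0] 654
z0.165 25 [0.5289 0.0394] [0.5772 0.0606] [0.5393 0.049 ]
z0.185 95 [0.5289 0.0374] [0.5784 0.0618] [0.5458 0.05  ]
z0.205 100 [0.5288 0.0403] [0.5776 0.0702] [0.5543 0.0532]
z0.225 108 [0.5279 0.0401] [0.5773 0.0673] [0.5514 0.0533]
z0.245 104 [0.5289 0.041 ] [0.5771 0.0654] [0.5518 0.0531]
z0.265 70 [0.5299 0.0403] [0.5764 0.0672] [0.563  0.0552]
z0.285 57 [0.5698 0.0486] [0.5768 0.071 ] [0.5728 0.0576]
z0.305 79 [0.537  0.0416] [0.574  0.0681] [0.5556 0.0522]
side bun 0.44 [324.4, 171.3] 156
[[0.5405 0.0361 0.1676]
 [0.5505 0.0405 0.1852]
 [0.5633 0.0515 0.1997]]kn.py:5: RuntimeWarning: Mean of empty slice.
  print("knob",len(q),q.mean(0),np.percentile(q[:,2],[50,80,90,97]))
  ret = um.true_divide(
Traceback (most recent call last):
  File "kn.py", line 5, in <module>
    print("knob",len(q),q.mean(0),np.percentile(q[:,2],[50,80,90,97]))
                                  ~~~~~~~~~~~~~^^^^^^^^^^^^^^^^^^^^^^
IndexError: index -1 is out of bounds for axis 0 with size 0
```

View pics/f8.png

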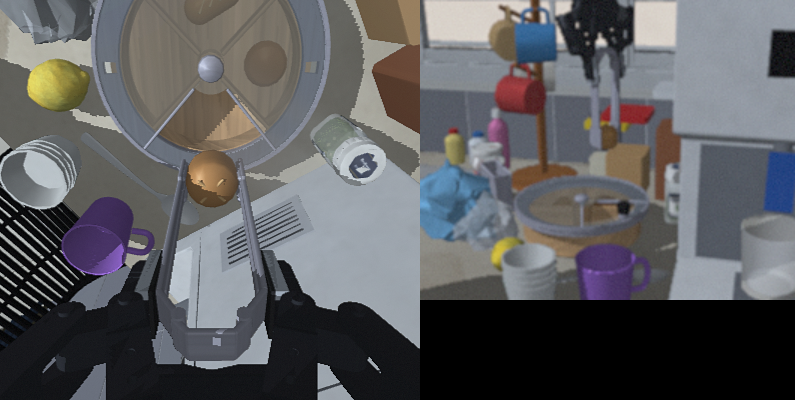

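Run:
```python
from h import *
c=cam("side");P=cloud(c);m=c['depth']>0
g=c['pixels'].max(-1)<60
q=P[m&g&(np.hypot(P[...,0]-.561,P[...,1]-.018)<.016)&(P[...,2]<.12)&(P[...,2]>.055)];print("knob z",len(q),q.mean(0) if len(q) else 0,q[:,2].max() if len(q) else 0)
print(robot.get_state()['time']); print(ticket.hand_in())
```

```text
knob z 60 [0.55773298 0.00931522 0.07771386] 0.0861631156623881
25.475
the job is handed in; nothing more can be done
None
```

The round roll is out of the keeper, held still in the tongs about 10 cm above the lid, and the job was handed in at 25.5 s.

- **Lid:** I pulled the knob up about 10–13 mm and swung the lid +90° until its opening stood over the round roll. Then I let the pin drop. The knob top measured 84 mm straight afterwards and about 86 mm at the end from the more distant side camera. Home is 84 mm, so I take the pin as fully in. The lid stands at 282.5–283° against a slot measured at about 283°.
- **Tongs:** I drew them out of the stand with the tool tilted about 12° to keep clear of the hanging mugs; the tongs themselves stayed upright. I lowered them through the opening, centred on the roll within about 1 mm, and closed them. The gripper never touched the food.
- **Final state:** The top of the roll is at about 200 mm, so its underside is about 106 mm above the lid. In the last picture the finger roll and muffin lie in their wells and the surrounding things in view stand where they were.
- **Checks that disagreed:**
  - The networks sometimes took the keeper or the tongs for the roll, so I used depth readings instead.
  - The gripper's opening reads about 2 mm low.
  - The last wrist-camera check of the knob found no points because the tongs blocked the view, so the side camera stood in for it.

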